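# Stroke the torch carriage and park it on the tight spot

### The arm

A 6-joint arm with a two-finger parallel gripper is mounted at the origin on the work surface. World frame = base frame: x ahead of the robot, y to its left, z up, the work surface at z = 0. Lengths are in m, angles in rad, forces in N, time in s.
With the tool pointing down it reaches from about 0.35 to 0.925 m from the base axis. Payload 6.4 kg.
Tool frame: the origin (TCP) lies at the very end of the fingers, on their centre line; the grasp point (between the pads) lies 19 mm behind it (robot.grip_depth is the distance from the TCP to the grasp point, in m); z points along the fingers, y is the direction in which the jaws open and shut (so a half turn about z gives the same grasp; the last joint's range is limited). The gripper opens to 94 mm and grips with 3 to 60 N. Pads are 16 mm wide; open, the fingers measure 119 mm over their backs; the gripper's body (75 mm by 177 mm) begins 78 mm behind the grasp point.
Start: joints at [1.145, 0.245, 1.558, -0, 1.339, -0.174], TCP at [0.162, 0.63, 0.205] pointing down, gripper open.
Joint ranges: [-3.13, 3.13], [-1.02, 2.26], [0.13, 2.54], [-0.95, 4.09], [0.21, 2.88], [-2.74, 2.74]. Speed limits (rad/s): [2.57, 2.57, 3.14, 3.14, 3.14, 3.14].

### API

Orientations are given as a unit quaternion [x, y, z, w].
In Python, from workcell import robot gives the robot as it stands.
- The arm moves only by the tool step_arm, never from a script. Its argument "commands" is a list of rows, each an object of numbers: "dx", "dy", "dz": the shift along the tool's x, y, z in m; "yaw": the turn about the tool's z in rad. In form: [{"dx": .., "dy": .., "dz": .., "yaw": ..}, ...]. A call has exactly 10 rows; each row is the pose to reach, as a shift and turn from the pose measured when the call began, along the tool's axes at that moment; what a row does not reach only later rows make up. A row lasts 1/8 s, in which the tool goes at most 62.5 mm and 10.7 degrees, less where a joint would pass 70% of its speed; a pose out of reach is approached as far as the arm can. A call with a gripper value outside its range is refused whole. "hand" is the finger opening in m, from 0 to 0.094, set as the call begins (left out, the last holds). The fingers move at their own pace and stop on an object; the grip force is fixed at half the most. Time passes only in rows, so rows that repeat a pose let the fingers close, or fill a call up. It gives the time, the measured TCP pose, the force and the opening at its end, in the units of the state.
- robot.sense(): the state, without advancing time (a new reading comes with each control period).
- robot.snapshot(name): name is "scene" or "top" or "wrist"; returns the picture (420x560x3 uint8, red, green, blue); there is no depth.
- robot.calibration(name): a dict with "fx", "fy", "cx", "cy" (pixels), "rvec" (rotation vector, rad) and "tvec" (3), from world to camera coordinates, as OpenCV has them. Camera axes: x right, y down, z forward; pixel columns grow to the right and rows downward; lengths in m; the calibration is good to about 2 mm. A picture is of the moment at which its call begins: read the wrist's pose just before it. calibration takes no time and is no camera call; for the wrist camera it gives the pose at the moment of the call.
- robot.sign_off(): hands the job in, once; it reports no verdict.
Trained networks look in the newest picture that a camera, given by its name, has taken for a name from the list of things; names that differ only in an ending like _2 or _b are one class to them, and where a whole thing is asked for, a point or a joint stands for the part that bears it (a point fixed in the world has none). Each returns a list of dicts, best first, with "p" (0 to 1); they miss things now and then, are a little off and sometimes report something else, mostly with a low value. They report only what shows in the picture. A call takes as long as a camera call.
- robot.find_in(label, camera): "point" ([column, row] as shares, 0 to 1, of the picture: columns of its width, rows of its height, amid what is visible of it).
- robot.regions_of(label, camera): "pixels" (420x560 bool, what is visible of it) and "point" ([column, row] as shares, 0 to 1, of the picture: columns of its width, rows of its height, amid what is visible of it).
- robot.mark_of(label, camera): "point" ([column, row] as shares, 0 to 1, of the picture: columns of its width, rows of its height: a listed point, or the origin of a listed thing).
The state is a dict: "time": time; "joints": joint angles; "joint_velocities": joint speeds; "tau": joint torques, N m; "position": TCP position; "ee_rot": TCP orientation; "ft_force": force on the tool from outside, world axes, zero at the start; "moment": the same for the moment, N m; "gripper_width": finger opening in m.
Only numpy, scipy, OpenCV 4.12 (cv2) and the standard library are available. Lean on these libraries where they do the work, as an engineer would, in place of code of your own. Each camera call takes 0.05 s, during which the arm holds its last target.

### The job

The torch carriage catches somewhere on its rail. With closed fingers set down between its two yellow plates (push only, do not grip), slowly stroke it until it meets the red stop's rubber bumper, then all the way to the blue stop's bumper, feeling for the one tight spot and never pushing harder than 20 N. Then bring it back, leave it standing over the middle of the tight spot, take the hand away, and do not disturb the things lying around the slide.

Things in the scene. Friction and masses are not known exactly. Their poses are not given: they have to be found in the camera images.
- slide: Slide unit fixed to the table: aluminium bed plate 100 x 420 x 12 mm (x, y, z), steel rail 34 mm wide on its middle, rail top 30 mm above the table. Origin: centre of the bed's underside, at table height. Its y axis runs along the rail (world y at yaw 0; turned up to 20 degrees either way), z up.
- carriage: Grey torch carriage on the rail, 84 mm across and 90 mm along it, flat top 47 mm above the table, 0.5 to 1 kg. Origin: under its middle, at table height, on the slide's centre line; axes as the slide's. Slides along the slide's y only, 110 mm to either side of the slide's origin; starts within 15 mm of it. Running free it drags 1.5 to 2.5 N, and stays where it is left.
- yoke (a point): Point between the carriage's two upright yellow plates, 66 mm above the table, over the carriage's origin. Each plate is 70 mm across the rail, 8 mm thick along it, from 47 to 85 mm above the table; inner faces 32 mm to either side of this point along the rail (64 mm clear gap, open above and across the rail).
- rail_mid (a point): Middle of the rail's top face, 30 mm above the table, over the slide's origin. The one tight spot cannot be seen: its middle is passed with the carriage's origin 45 to 80 mm from here along the rail, on either side. It is 44 mm long. The push needed jumps at the near edge to about 9 N, eases to about 7 N at its middle and on to 2 N at its far edge; same from either side.
- red_stop: Red end stop over one end of the rail (which end varies), 80 mm across, 16 mm along the rail, 30 to 66 mm above the table. Origin: centre of its underside, 30 mm above the table, 175 mm along the rail from the slide's origin. Black rubber bumper reaches 20 mm from it; the carriage meets it when its origin is 65 mm away along the rail. The rubber gives 1 mm per 4 N.
- blue_stop: Blue end stop at the other end of the rail; same shape, sizes and origin as the red one.
- coupons: Loose bystander: pile of three welded steel coupons, about 105 x 105 x 24 mm, origin under its centre. Lies beyond the slide.
- marker: Loose bystander: yellow paint marker lying flat, 130 mm long, 16 mm thick, origin under its barrel. Lies on the robot's side of the slide.
- chip_hammer: Loose bystander: chipping hammer lying flat, wooden handle, about 200 mm long, head 100 mm wide, 20 mm thick, origin near its middle. Lies beyond the slide.

How it is judged:
On the way, in this order (a step that is already met when the one before it is completed fails the run):
1. the carriage is pushed up to the red stop's bumper (within 1 mm) (horizontal distance between carriage and red_stop below 0.066 m), for 0.1 s.
2. then the carriage is pushed up to the blue stop's bumper (within 1 mm) (horizontal distance between carriage and blue_stop below 0.066 m), for 0.1 s.
At the end, for the whole second after the job is handed in: The carriage stands still over the tight spot, within about 12 mm of its middle, where it bears on the carriage with more than 11.5 N (contact force between carriage and anything else above 11.5 N and linear speed of carriage below 0.005 m/s); the robot touches nothing.
It fails at once if the carriage is pushed or squeezed with more than 20 N (contact force between any of the fingers, the arm and carriage above 20 N).
It fails at once if the carriage is flung (faster than 0.25 m/s) (linear speed of carriage above 0.25 m/s).
It fails at once if a thing lying around the slide is moved by more than 15 mm (distance of any of coupons, marker, chip_hammer from where it was at the start of the episode above 0.015 m).
It also fails if it takes over 72 s, if anything falls off the work surface, if the arm or the gripper's body presses on something with over 40 N, if the wrist force passes 120 N, or if a joint passes its speed limit or range.

## Working session

There is one attempt and no reset: what is moved stays moved. The work goes in short steps, Python scripts to look and compute and a tool call to move; the robot and the scene stay as the last step left them, time stands still between calls to the robot, and variables do not carry over. Pictures are saved under pics/ and viewed, and the job is handed in when it is done.

Besides the shell and the picture viewer there is one more tool, called as name(argument=value, ...) on one line, values as JSON. step_arm: Moves the arm, as the interface text tells. Its arguments: {"type":"object","properties":{"commands":{"type":"array"},"hand":{"type":"number"}},"required":["commands"]}

```bash
mkdir -p pics; ls
python3 - <<'E'
from workcell import robot
import cv2
s=robot.sense()
print(s)
for n in ["scene","top"]:
    im=robot.snapshot(n); cv2.imwrite(f"pics/{n}0.png",im[:,:,::-1])
    print(n,robot.calibration(n))
    for l in ["carriage","yoke","rail_mid","red_stop","blue_stop","slide","coupons","marker","chip_hammer"]:
        r=robot.mark_of(l,n); print(l,[(round(a["point"][0]*560,1),round(a["point"][1]*420,1),round(a["p"],2)) for a in r[:2]])
E
```

```text
pics
{'time': 0.0, 'joints': array([ 1.14492368e+00,  2.45812289e-01,  1.55898823e+00, -4.94250908e-06,
        1.33865755e+00, -1.74091152e-01]), 'joint_velocities': array([ 5.88197878e-04,  2.32634741e-03, -1.16997454e-03, -3.43282407e-04,
        3.01924492e-05,  6.23264064e-04]), 'tau': array([ 9.85191109e-04, -4.15839493e+01, -3.14602768e+01,  6.86043967e-02,
        3.33095645e-02, -1.13537333e-04]), 'position': array([0.16167983, 0.62896919, 0.20436035]), 'ee_rot': array([ 1.25557860e-01,  9.92085860e-01, -8.91764878e-04, -2.73320684e-04]), 'ft_force': array([ 0.38692242,  0.12770278, -0.4916146 ]), 'moment': array([-0.0030784 , -0.01558606,  0.04397393]), 'gripper_width': 0.0943498767855448}
scene {'fx': 498.96153014901523, 'fy': 498.96153014901523, 'cx': 286.7322726220224, 'cy': 219.52404613136338, 'rvec': array([ 2.14395136,  1.34975335, -0.49359777]), 'tvec': array([-0.24856336, -0.36930647,  1.16184551])}
carriage [(292.5, 221.7, 0.96)]
yoke [(293.5, 199.3, 0.95)]
rail_mid [(294.8, 209.5, 0.78)]
red_stop [(200.1, 253.3, 0.57)]
blue_stop [(380.8, 169.5, 0.84)]
slide [(296.3, 219.8, 0.68)]
coupons [(369.9, 261.0, 0.71)]
marker [(305.9, 170.6, 0.72), (251.8, 336.1, 0.43)]
chip_hammer [(254.7, 337.3, 0.94)]
top {'fx': 503.1103384515154, 'fy': 503.1103384515154, 'cx': 274.19468447129026, 'cy': 212.2922523660569, 'rvec': array([ 2.01016346, -2.1899643 ,  0.26320835]), 'tvec': array([0.0403159 , 0.60865086, 0.71713564])}
carriage [(254.9, 264.6, 0.81)]
yoke [(251.7, 257.1, 0.96)]
rail_mid [(250.4, 260.3, 0.71)]
red_stop [(354.1, 242.7, 0.71)]
blue_stop [(142.3, 276.0, 0.57)]
slide [(255.6, 260.2, 0.78), (355.9, 245.3, 0.2)]
coupons [(205.6, 188.8, 0.65)]
marker [(215.1, 331.2, 0.84)]
chip_hammer [(327.8, 158.8, 0.88)]
```

View pics/scene0.png

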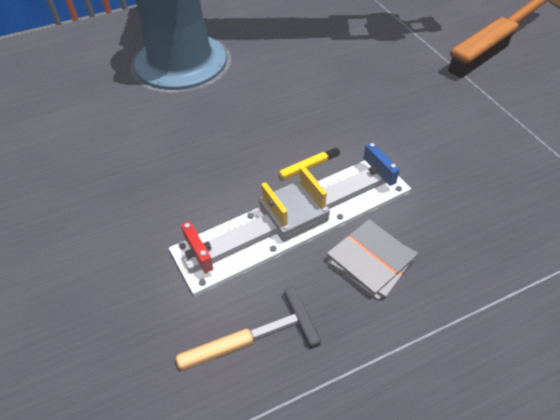

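View pics/top0.png

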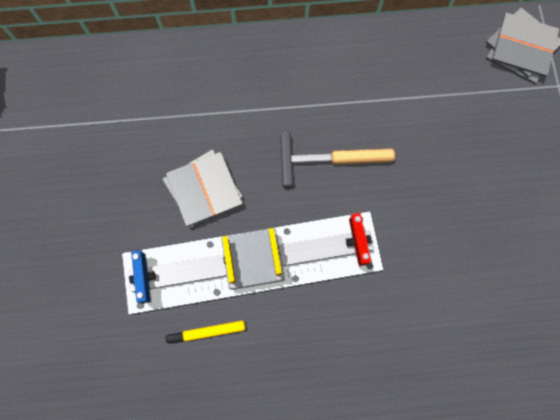

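```bash
cat > h.py <<'E'
import numpy as np,cv2
from workcell import robot
from scipy.spatial.transform import Rotation as R
def unproj(n,pt,z):
    c=robot.calibration(n); Rm=cv2.Rodrigues(c["rvec"])[0]
    d=Rm.T@np.array([(pt[0]-c["cx"])/c["fx"],(pt[1]-c["cy"])/c["fy"],1]); o=-Rm.T@c["tvec"]
    return o+d*(z-o[2])/d[2]
def proj(n,P):
    c=robot.calibration(n); K=np.array([[c["fx"],0,c["cx"]],[0,c["fy"],c["cy"]],[0,0,1]])
    return cv2.projectPoints(np.array(P,float).reshape(-1,3),c["rvec"],c["tvec"],K,None)[0].reshape(-1,2)
E
python3 - <<'E'
from h import *
D={"scene":dict(carriage=(292.5,221.7),yoke=(293.5,199.3),rail_mid=(294.8,209.5),red_stop=(200.1,253.3),blue_stop=(380.8,169.5),coupons=(369.9,261),marker=(305.9,170.6),chip_hammer=(254.7,337.3),slide=(296.3,219.8)),
"top":dict(carriage=(254.9,264.6),yoke=(251.7,257.1),rail_mid=(250.4,260.3),red_stop=(354.1,242.7),blue_stop=(142.3,276),coupons=(205.6,188.8),marker=(215.1,331.2),chip_hammer=(327.8,158.8),slide=(255.6,260.2))}
Z=dict(yoke=.066,rail_mid=.03,red_stop=.03,blue_stop=.03)
for k in D["top"]:
    print(k,[unproj(n,D[n][k],Z.get(k,0))[:2].round(4) for n in D])
E
```

```text
carriage [array([0.546 , 0.0278]), array([0.5402, 0.0264])]
yoke [array([0.5528, 0.0268]), array([0.5432, 0.0288])]
rail_mid [array([0.5458, 0.0324]), array([0.5437, 0.0324])]
red_stop [array([ 0.5612, -0.14  ]), array([ 0.558 , -0.1384])]
blue_stop [array([0.5294, 0.2108]), array([0.5332, 0.2071])]
coupons [array([0.6736, 0.1047]), array([0.6791, 0.1014])]
marker [array([0.447 , 0.1033]), array([0.4375, 0.0991])]
chip_hammer [array([ 0.7151, -0.1145]), array([ 0.7157, -0.116 ])]
slide [array([0.5451, 0.0355]), array([0.5475, 0.0246])]
```

The scene view shows the slide with red stop at about (197,247), blue at (381,163), carriage near (295,205), marker on the robot's side, and coupons and hammer beyond. The top view agrees: red (360,240), blue (140,277), carriage (253,260). I'll refine the slide's line from the bed outline.

Run:
```python
from h import *
im=cv2.imread("pics/top0.png"); 
r=robot.regions_of("slide","top")[0]; m=r["pixels"].astype(np.uint8); print(r["p"],m.sum())
hsv=cv2.cvtColor(im,cv2.COLOR_BGR2HSV)
w=((hsv[...,2]>200)&(hsv[...,1]<40)).astype(np.uint8)
box=np.zeros_like(w); box[205:320,115:390]=1
for nm,mm in (("reg",m),("white",w*box)):
    ys,xs=np.nonzero(mm)
    P=np.array([unproj("top",(x,y),.012)[:2] for x,y in zip(xs,ys)],np.float32)
    (c,sz,a)=cv2.minAreaRect(P); b=cv2.boxPoints((c,sz,a)); 
    e=[b[1]-b[0],b[2]-b[1]]; e=max(e,key=np.linalg.norm); e=e*np.sign(e[1])
    print(nm,c,sz,"yaw",np.arctan2(-e[0],e[1]))
```

```text
0.79 13783Traceback (most recent call last):
  File "<stdin>", line 9, in <module>
  File "h.py", line 5, in unproj
    c=robot.calibration(n); Rm=cv2.Rodrigues(c["rvec"])[0]
ValueError: time passes only in moves, steps and waits
```

```bash
sed -i 's/^def unproj/import functools\n@functools.lru_cache\ndef cal(n): return robot.calibration(n)\ndef unproj/; s/c=robot.calibration(n)/c=cal(n)/' h.py
python3 - <<'E'
from h import *
im=cv2.imread("pics/top0.png"); 
hsv=cv2.cvtColor(im,cv2.COLOR_BGR2HSV)
w=((hsv[...,2]>190)&(hsv[...,1]<40)).astype(np.uint8)
box=np.zeros_like(w); box[205:320,115:390]=1
mm=w*box
n,l,st,_=cv2.connectedComponentsWithStats(mm); print(st[1:][st[1:,4]>50])
for nm,k in (("white",mm),):
    k=cv2.morphologyEx(k,cv2.MORPH_OPEN,np.ones((3,3),np.uint8))
    ys,xs=np.nonzero(k)
    P=np.array([unproj("top",(x,y),.012)[:2] for x,y in zip(xs,ys)],np.float32)
    (c,sz,a)=cv2.minAreaRect(P); b=cv2.boxPoints((c,sz,a)); 
    e=[b[1]-b[0],b[2]-b[1]]; e=max(e,key=np.linalg.norm); e=e*np.sign(e[1])
    print(nm,c,sz,"yaw",np.arctan2(-e[0],e[1]))
print(robot.sense()["time"])
E
```

```text
[[ 179  205   33   19  430]
 [ 212  205   25    9  115]
 [ 361  212   22   59  471]
 [ 275  215   80   49 2570]
 [ 228  231   52   54 1447]
 [ 142  237   85   50 2765]
 [ 122  252   31   62  568]
 [ 283  256   83   31 1315]
 [ 160  277   81   31 1352]
 [ 255  286   26    6   57]]
white (0.5771455764770508, 0.033559009432792664) (0.16525700688362122, 0.4205388128757477) yaw 0.08505881
1.05
```

Run:
```python
from h import *
im=cv2.imread("pics/top0.png"); 
hsv=cv2.cvtColor(im,cv2.COLOR_BGR2HSV)
k=((hsv[...,2]>190)&(hsv[...,1]<40)).astype(np.uint8)
box=np.zeros_like(k); box[205:320,115:390]=1; box[:233,:245]=0
k=cv2.morphologyEx(k*box,cv2.MORPH_OPEN,np.ones((3,3),np.uint8))
ys,xs=np.nonzero(k)
P=np.array([unproj("top",(x,y),.012)[:2] for x,y in zip(xs,ys)],np.float32)
(c,sz,a)=cv2.minAreaRect(P); b=cv2.boxPoints((c,sz,a)); 
e=[b[1]-b[0],b[2]-b[1]]; e=max(e,key=np.linalg.norm); e=e*np.sign(e[1])
yaw=np.arctan2(-e[0],e[1]); print(c,sz,"yaw",yaw)
s=robot.sense(); q=R.from_quat(s["ee_rot"]).as_matrix(); print(q.round(3))
u=np.array([-np.sin(yaw),np.cos(yaw),0])
# yaw so tool x -> u
th=np.arctan2(u@q[:,1],u@q[:,0]); print("yaw cmd",th)
for t in [(.5432,.0288,.12)]: print(q.T@(np.array(t)-s["position"]))
print(s["position"])
```

```text
(0.5449371933937073, 0.030812770128250122) (0.10060647875070572, 0.4205388128757477) yaw 0.08505874
[[-0.968  0.249  0.   ]
 [ 0.249  0.968  0.   ]
 [-0.     0.    -1.   ]]
yaw cmd 1.2339190054923574
[-0.51889646 -0.48679277  0.08546565]
[0.1619575  0.62952656 0.20548027]
```

step_arm(commands=[{"dx": -0.036, "dy": -0.034, "dz": 0, "yaw": 0.12}, {"dx": -0.078, "dy": -0.073, "dz": 0, "yaw": 0.25}, {"dx": -0.12, "dy": -0.113, "dz": 0, "yaw": 0.38}, {"dx": -0.162, "dy": -0.152, "dz": 0, "yaw": 0.5}, {"dx": -0.204, "dy": -0.191, "dz": 0, "yaw": 0.63}, {"dx": -0.246, "dy": -0.231, "dz": 0, "yaw": 0.75}, {"dx": -0.288, "dy": -0.27, "dz": 0, "yaw": 0.88}, {"dx": -0.33, "dy": -0.309, "dz": 0, "yaw": 1.0}, {"dx": -0.372, "dy": -0.349, "dz": 0, "yaw": 1.12}, {"dx": -0.4, "dy": -0.376, "dz": 0, "yaw": 1.234}], hand=0)

```text
time: 2.3
position: [0.4567, 0.1636, 0.2058]
ee_rot: [0.679, 0.735, 0.0, 0.0]
ft_force: [0.1, 0.3, -0.1]
gripper_width: 0.0005
```

```bash
cat >> h.py <<'E'
C=np.array([.545,.031,0]); YAW=.085
u=np.array([-np.sin(YAW),np.cos(YAW),0]); v=np.array([np.cos(YAW),np.sin(YAW),0])
def st(tgt=None):
    s=robot.sense(); q=R.from_quat(s["ee_rot"]).as_matrix(); p=s["position"]
    print("t",s["time"],"pos",p.round(4),"s",round(float((p-C)@u)*1e3,1),"x",round(float((p-C)@v)*1e3,1),"Fu",round(float(s["ft_force"]@u),2),"F",s["ft_force"].round(2),"w",round(s["gripper_width"],4))
    print("yawerr",round(float(np.arctan2(u@q[:,1],u@q[:,0])),4))
    if tgt is not None: print("cmd",(q.T@(np.array(tgt)-p)).round(4))
E
python3 -c "
from h import *
st((.545,.028,.12))"
```

```text
t 2.3 pos [0.4567 0.1636 0.2058] s 139.6 x -76.7 Fu 0.31 F [ 0.07  0.32 -0.13] w 0.0005
yawerr -0.0057
cmd [-0.1422  0.0772  0.0859]
```

step_arm(commands=[{"dx": -0.03, "dy": 0.016, "dz": 0, "yaw": -0.005}, {"dx": -0.07, "dy": 0.038, "dz": 0, "yaw": -0.005}, {"dx": -0.105, "dy": 0.057, "dz": 0.01, "yaw": -0.005}, {"dx": -0.13, "dy": 0.07, "dz": 0.03, "yaw": -0.005}, {"dx": -0.142, "dy": 0.077, "dz": 0.055, "yaw": -0.005}, {"dx": -0.142, "dy": 0.077, "dz": 0.08, "yaw": -0.005}, {"dx": -0.142, "dy": 0.077, "dz": 0.095, "yaw": -0.005}, {"dx": -0.142, "dy": 0.077, "dz": 0.1, "yaw": -0.005}, {"dx": -0.142, "dy": 0.077, "dz": 0.1, "yaw": -0.005}, {"dx": -0.142, "dy": 0.077, "dz": 0.1, "yaw": -0.005}])

```text
time: 3.55
position: [0.5455, 0.0282, 0.107]
ee_rot: [0.677, 0.736, 0.001, 0.001]
ft_force: [-0.0, 0.0, -0.1]
gripper_width: 0.0008
```

```bash
python3 -c "
from h import *
st((.545,.028,.058))
a=robot.snapshot('scene');b=robot.snapshot('top')
cv2.imwrite('pics/s1.png',cv2.resize(a[100:300,150:430],None,fx=2.8,fy=2.8)[:,:,::-1])
cv2.imwrite('pics/t1.png',cv2.resize(b[180:340,110:390],None,fx=2.8,fy=2.8)[:,:,::-1])
"
```

```text
t 3.55 pos [0.5455 0.0282 0.107 ] s -2.8 x 0.3 Fu 0.03 F [-0.05  0.02 -0.15] w 0.0008
yawerr -0.0004
cmd [-0.0001 -0.0007  0.049 ]
```

View pics/s1.png

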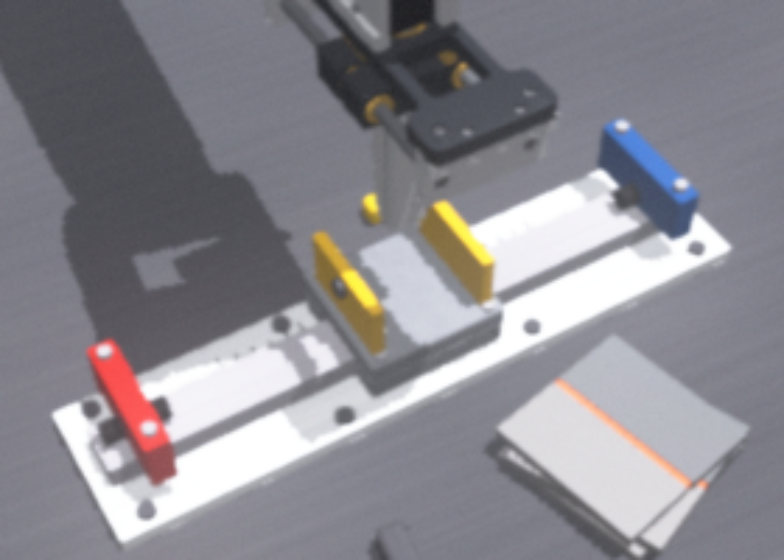

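View pics/t1.png

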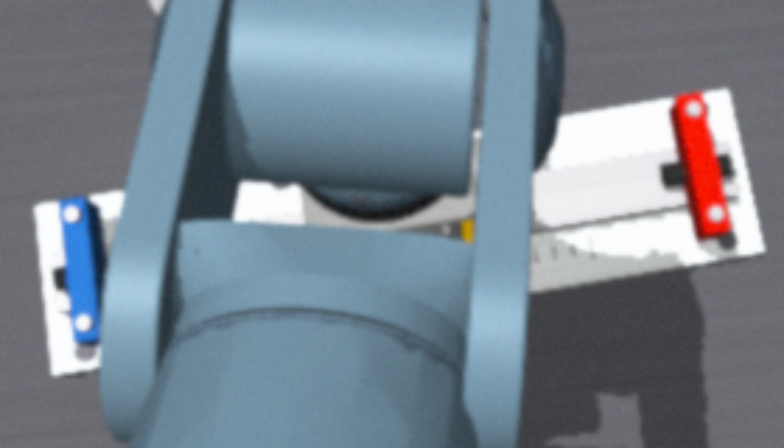

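The fingertips hang over the gap between the plates (crop about (400,220)), clear of both. Next I'll set them down.

step_arm(commands=[{"dx": 0, "dy": 0, "dz": 0.008, "yaw": 0}, {"dx": 0, "dy": 0, "dz": 0.018, "yaw": 0}, {"dx": 0, "dy": 0, "dz": 0.028, "yaw": 0}, {"dx": 0, "dy": 0, "dz": 0.038, "yaw": 0}, {"dx": 0, "dy": 0, "dz": 0.046, "yaw": 0}, {"dx": 0, "dy": 0, "dz": 0.049, "yaw": 0}, {"dx": -0.003, "dy": 0, "dz": 0.049, "yaw": 0}, {"dx": -0.008, "dy": 0, "dz": 0.049, "yaw": 0}, {"dx": -0.013, "dy": 0, "dz": 0.049, "yaw": 0}, {"dx": -0.016, "dy": 0, "dz": 0.049, "yaw": 0}])

```text
time: 4.9
position: [0.5471, 0.0117, 0.058]
ee_rot: [0.677, 0.736, 0.001, 0.001]
ft_force: [-0.5, 0.1, -0.1]
gripper_width: 0.0004
```

step_arm(commands=[{"dx": -0.0015, "dy": 0, "dz": 0, "yaw": 0}, {"dx": -0.003, "dy": 0, "dz": 0, "yaw": 0}, {"dx": -0.0045, "dy": 0, "dz": 0, "yaw": 0}, {"dx": -0.006, "dy": 0, "dz": 0, "yaw": 0}, {"dx": -0.0075, "dy": 0, "dz": 0, "yaw": 0}, {"dx": -0.009, "dy": 0, "dz": 0, "yaw": 0}, {"dx": -0.0105, "dy": 0, "dz": 0, "yaw": 0}, {"dx": -0.012, "dy": 0, "dz": 0, "yaw": 0}, {"dx": -0.0135, "dy": 0, "dz": 0, "yaw": 0}, {"dx": -0.015, "dy": 0, "dz": 0, "yaw": 0}])

```text
time: 6.15
position: [0.5484, -0.0033, 0.0581]
ee_rot: [0.677, 0.736, 0.001, 0.001]
ft_force: [0.0, 1.7, 1.0]
gripper_width: 0.0007
```

```bash
python3 -c "
from h import *
st()"
```

```text
t 6.15 pos [ 0.5484 -0.0033  0.0581] s -34.5 x 0.4 Fu 1.71 F [0.04 1.72 0.98] w 0.0007
yawerr -0.0009
```

step_arm(commands=[{"dx": -0.0014, "dy": 0, "dz": 0, "yaw": 0}, {"dx": -0.0028, "dy": 0, "dz": 0, "yaw": 0}, {"dx": -0.0042, "dy": 0, "dz": 0, "yaw": 0}, {"dx": -0.0056, "dy": 0, "dz": 0, "yaw": 0}, {"dx": -0.007, "dy": 0, "dz": 0, "yaw": 0}, {"dx": -0.0084, "dy": 0, "dz": 0, "yaw": 0}, {"dx": -0.0098, "dy": 0, "dz": 0, "yaw": 0}, {"dx": -0.0112, "dy": 0, "dz": 0, "yaw": 0}, {"dx": -0.0126, "dy": 0, "dz": 0, "yaw": 0}, {"dx": -0.014, "dy": 0, "dz": 0, "yaw": 0}])

```text
time: 7.4
position: [0.5496, -0.0174, 0.0581]
ee_rot: [0.677, 0.736, 0.001, 0.001]
ft_force: [0.3, 1.3, 0.2]
gripper_width: 0.0005
```

step_arm(commands=[{"dx": -0.0012, "dy": 0, "dz": 0, "yaw": 0}, {"dx": -0.0024, "dy": 0, "dz": 0, "yaw": 0}, {"dx": -0.0036, "dy": 0, "dz": 0, "yaw": 0}, {"dx": -0.0048, "dy": 0, "dz": 0, "yaw": 0}, {"dx": -0.006, "dy": 0, "dz": 0, "yaw": 0}, {"dx": -0.0072, "dy": 0, "dz": 0, "yaw": 0}, {"dx": -0.0084, "dy": 0, "dz": 0, "yaw": 0}, {"dx": -0.0096, "dy": 0, "dz": 0, "yaw": 0}, {"dx": -0.0108, "dy": 0, "dz": 0, "yaw": 0}, {"dx": -0.012, "dy": 0, "dz": 0, "yaw": 0}])

```text
time: 8.65
position: [0.5506, -0.0294, 0.0581]
ee_rot: [0.677, 0.736, 0.001, 0.001]
ft_force: [0.8, 2.8, -0.1]
gripper_width: 0.0008
```

step_arm(commands=[{"dx": -0.0012, "dy": 0, "dz": 0, "yaw": 0}, {"dx": -0.0024, "dy": 0, "dz": 0, "yaw": 0}, {"dx": -0.0036, "dy": 0, "dz": 0, "yaw": 0}, {"dx": -0.0048, "dy": 0, "dz": 0, "yaw": 0}, {"dx": -0.006, "dy": 0, "dz": 0, "yaw": 0}, {"dx": -0.0072, "dy": 0, "dz": 0, "yaw": 0}, {"dx": -0.0084, "dy": 0, "dz": 0, "yaw": 0}, {"dx": -0.0096, "dy": 0, "dz": 0, "yaw": 0}, {"dx": -0.0108, "dy": 0, "dz": 0, "yaw": 0}, {"dx": -0.012, "dy": 0, "dz": 0, "yaw": 0}])

```text
time: 9.9
position: [0.5516, -0.0415, 0.0581]
ee_rot: [0.677, 0.736, 0.001, 0.001]
ft_force: [-0.1, 1.8, -0.1]
gripper_width: 0.0007
```

```bash
python3 -c "
from h import *
st()"
```

```text
t 9.9 pos [ 0.5516 -0.0415  0.0581] s -72.8 x 0.4 Fu 1.79 F [-0.09  1.79 -0.14] w 0.0007
yawerr -0.0009
```

step_arm(commands=[{"dx": -0.0012, "dy": 0, "dz": 0, "yaw": 0}, {"dx": -0.0024, "dy": 0, "dz": 0, "yaw": 0}, {"dx": -0.0036, "dy": 0, "dz": 0, "yaw": 0}, {"dx": -0.0048, "dy": 0, "dz": 0, "yaw": 0}, {"dx": -0.006, "dy": 0, "dz": 0, "yaw": 0}, {"dx": -0.0072, "dy": 0, "dz": 0, "yaw": 0}, {"dx": -0.0084, "dy": 0, "dz": 0, "yaw": 0}, {"dx": -0.0096, "dy": 0, "dz": 0, "yaw": 0}, {"dx": -0.0108, "dy": 0, "dz": 0, "yaw": 0}, {"dx": -0.012, "dy": 0, "dz": 0, "yaw": 0}])

```text
time: 11.15
position: [0.5525, -0.0522, 0.0581]
ee_rot: [0.677, 0.736, 0.002, 0.0]
ft_force: [-0.9, 7.8, 2.6]
gripper_width: 0.0004
```

step_arm(commands=[{"dx": -0.0015, "dy": 0, "dz": 0, "yaw": 0}, {"dx": -0.003, "dy": 0, "dz": 0, "yaw": 0}, {"dx": -0.0045, "dy": 0, "dz": 0, "yaw": 0}, {"dx": -0.006, "dy": 0, "dz": 0, "yaw": 0}, {"dx": -0.0075, "dy": 0, "dz": 0, "yaw": 0}, {"dx": -0.009, "dy": 0, "dz": 0, "yaw": 0}, {"dx": -0.0105, "dy": 0, "dz": 0, "yaw": 0}, {"dx": -0.012, "dy": 0, "dz": 0, "yaw": 0}, {"dx": -0.0135, "dy": 0, "dz": 0, "yaw": 0}, {"dx": -0.015, "dy": 0, "dz": 0, "yaw": 0}])

```text
time: 12.4
position: [0.5536, -0.0654, 0.0581]
ee_rot: [0.677, 0.736, 0.003, -0.001]
ft_force: [-0.2, 9.5, 2.3]
gripper_width: 0.0002
```

step_arm(commands=[{"dx": -0.0008, "dy": 0, "dz": 0, "yaw": 0}, {"dx": -0.0016, "dy": 0, "dz": 0, "yaw": 0}, {"dx": -0.0024, "dy": 0, "dz": 0, "yaw": 0}, {"dx": -0.0032, "dy": 0, "dz": 0, "yaw": 0}, {"dx": -0.004, "dy": 0, "dz": 0, "yaw": 0}, {"dx": -0.0048, "dy": 0, "dz": 0, "yaw": 0}, {"dx": -0.0056, "dy": 0, "dz": 0, "yaw": 0}, {"dx": -0.0064, "dy": 0, "dz": 0, "yaw": 0}, {"dx": -0.0072, "dy": 0, "dz": 0, "yaw": 0}, {"dx": -0.008, "dy": 0, "dz": 0, "yaw": 0}])

```text
time: 13.65
position: [0.5542, -0.0723, 0.0581]
ee_rot: [0.677, 0.736, 0.003, -0.002]
ft_force: [-0.1, 6.9, 1.3]
gripper_width: 0.0009
```

step_arm(commands=[{"dx": -0.0008, "dy": 0, "dz": 0, "yaw": 0}, {"dx": -0.0016, "dy": 0, "dz": 0, "yaw": 0}, {"dx": -0.0024, "dy": 0, "dz": 0, "yaw": 0}, {"dx": -0.0032, "dy": 0, "dz": 0, "yaw": 0}, {"dx": -0.004, "dy": 0, "dz": 0, "yaw": 0}, {"dx": -0.0048, "dy": 0, "dz": 0, "yaw": 0}, {"dx": -0.0056, "dy": 0, "dz": 0, "yaw": 0}, {"dx": -0.0064, "dy": 0, "dz": 0, "yaw": 0}, {"dx": -0.0072, "dy": 0, "dz": 0, "yaw": 0}, {"dx": -0.008, "dy": 0, "dz": 0, "yaw": 0}])

```text
time: 14.9
position: [0.5548, -0.0799, 0.0582]
ee_rot: [0.677, 0.736, 0.004, -0.002]
ft_force: [0.6, 4.6, 0.9]
gripper_width: 0.0004
```

```bash
python3 -c "
from h import *
st()"
```

```text
t 14.9 pos [ 0.5548 -0.0799  0.0582] s -111.3 x 0.4 Fu 4.54 F [0.59 4.61 0.93] w 0.0004
yawerr -0.0018
```

step_arm(commands=[{"dx": -0.001, "dy": 0, "dz": 0, "yaw": 0}, {"dx": -0.002, "dy": 0, "dz": 0, "yaw": 0}, {"dx": -0.003, "dy": 0, "dz": 0, "yaw": 0}, {"dx": -0.004, "dy": 0, "dz": 0, "yaw": 0}, {"dx": -0.005, "dy": 0, "dz": 0, "yaw": 0}, {"dx": -0.006, "dy": 0, "dz": 0, "yaw": 0}, {"dx": -0.007, "dy": 0, "dz": 0, "yaw": 0}, {"dx": -0.008, "dy": 0, "dz": 0, "yaw": 0}, {"dx": -0.009, "dy": 0, "dz": 0, "yaw": 0}, {"dx": -0.01, "dy": 0, "dz": 0, "yaw": 0}])

```text
time: 16.15
position: [0.5558, -0.0903, 0.0582]
ee_rot: [0.677, 0.736, 0.004, -0.002]
ft_force: [0.3, 2.0, 1.0]
gripper_width: 0.0007
```

step_arm(commands=[{"dx": -0.001, "dy": 0, "dz": 0, "yaw": 0}, {"dx": -0.002, "dy": 0, "dz": 0, "yaw": 0}, {"dx": -0.003, "dy": 0, "dz": 0, "yaw": 0}, {"dx": -0.004, "dy": 0, "dz": 0, "yaw": 0}, {"dx": -0.005, "dy": 0, "dz": 0, "yaw": 0}, {"dx": -0.006, "dy": 0, "dz": 0, "yaw": 0}, {"dx": -0.007, "dy": 0, "dz": 0, "yaw": 0}, {"dx": -0.008, "dy": 0, "dz": 0, "yaw": 0}, {"dx": -0.009, "dy": 0, "dz": 0, "yaw": 0}, {"dx": -0.01, "dy": 0, "dz": 0, "yaw": 0}])

```text
time: 17.4
position: [0.5566, -0.1003, 0.0581]
ee_rot: [0.677, 0.736, 0.004, -0.002]
ft_force: [-0.5, 3.3, 0.7]
gripper_width: 0.0005
```

```bash
python3 -c "
from h import *
st()"
```

```text
t 17.4 pos [ 0.5566 -0.1003  0.0581] s -131.8 x 0.4 Fu 3.3 F [-0.54  3.27  0.67] w 0.0005
yawerr -0.0018
```

step_arm(commands=[{"dx": -0.0006, "dy": 0, "dz": 0, "yaw": 0}, {"dx": -0.0012, "dy": 0, "dz": 0, "yaw": 0}, {"dx": -0.0018, "dy": 0, "dz": 0, "yaw": 0}, {"dx": -0.0024, "dy": 0, "dz": 0, "yaw": 0}, {"dx": -0.003, "dy": 0, "dz": 0, "yaw": 0}, {"dx": -0.0035, "dy": 0, "dz": 0, "yaw": 0}, {"dx": -0.004, "dy": 0, "dz": 0, "yaw": 0}, {"dx": -0.004, "dy": 0, "dz": 0, "yaw": 0}, {"dx": -0.004, "dy": 0, "dz": 0, "yaw": 0}, {"dx": -0.004, "dy": 0, "dz": 0, "yaw": 0}])

```text
time: 18.65
position: [0.5567, -0.1025, 0.0581]
ee_rot: [0.677, 0.736, 0.005, -0.003]
ft_force: [-0.2, 9.4, 4.6]
gripper_width: 0.0004
```

```bash
python3 -c "
from h import *
st()"
```

```text
t 18.65 pos [ 0.5567 -0.1025  0.0581] s -134.0 x 0.4 Fu 9.36 F [-0.2   9.37  4.63] w 0.0004
yawerr -0.0019
```

step_arm(commands=[{"dx": 0.002, "dy": 0, "dz": 0, "yaw": 0}, {"dx": 0.006, "dy": 0, "dz": 0, "yaw": 0}, {"dx": 0.013, "dy": 0, "dz": 0, "yaw": 0}, {"dx": 0.021, "dy": 0, "dz": 0, "yaw": 0}, {"dx": 0.028, "dy": 0, "dz": 0, "yaw": 0}, {"dx": 0.034, "dy": 0, "dz": 0, "yaw": 0}, {"dx": 0.039, "dy": 0, "dz": 0, "yaw": 0}, {"dx": 0.042, "dy": 0, "dz": 0, "yaw": 0}, {"dx": 0.044, "dy": 0, "dz": 0, "yaw": 0}, {"dx": 0.045, "dy": 0, "dz": 0, "yaw": 0}])

```text
time: 19.9
position: [0.553, -0.0576, 0.0586]
ee_rot: [0.677, 0.736, 0.005, -0.003]
ft_force: [0.2, 0.6, 0.1]
gripper_width: 0.0007
```

step_arm(commands=[{"dx": 0.0012, "dy": 0, "dz": 0, "yaw": 0}, {"dx": 0.0024, "dy": 0, "dz": 0, "yaw": 0}, {"dx": 0.0036, "dy": 0, "dz": 0, "yaw": 0}, {"dx": 0.0048, "dy": 0, "dz": 0, "yaw": 0}, {"dx": 0.006, "dy": 0, "dz": 0, "yaw": 0}, {"dx": 0.0072, "dy": 0, "dz": 0, "yaw": 0}, {"dx": 0.0084, "dy": 0, "dz": 0, "yaw": 0}, {"dx": 0.0096, "dy": 0, "dz": 0, "yaw": 0}, {"dx": 0.0108, "dy": 0, "dz": 0, "yaw": 0}, {"dx": 0.012, "dy": 0, "dz": 0, "yaw": 0}])

```text
time: 21.15
position: [0.552, -0.0456, 0.0587]
ee_rot: [0.677, 0.736, 0.005, -0.003]
ft_force: [0.8, -2.1, -0.9]
gripper_width: 0.0004
```

```bash
python3 -c "
from h import *
st()"
```

```text
t 21.15 pos [ 0.552  -0.0456  0.0587] s -76.9 x 0.5 Fu -2.21 F [ 0.76 -2.15 -0.86] w 0.0004
yawerr -0.0019
```

step_arm(commands=[{"dx": 0.0008, "dy": 0, "dz": 0, "yaw": 0}, {"dx": 0.0016, "dy": 0, "dz": 0, "yaw": 0}, {"dx": 0.0024, "dy": 0, "dz": 0, "yaw": 0}, {"dx": 0.0032, "dy": 0, "dz": 0, "yaw": 0}, {"dx": 0.004, "dy": 0, "dz": 0, "yaw": 0}, {"dx": 0.0048, "dy": 0, "dz": 0, "yaw": 0}, {"dx": 0.0056, "dy": 0, "dz": 0, "yaw": 0}, {"dx": 0.0064, "dy": 0, "dz": 0, "yaw": 0}, {"dx": 0.0072, "dy": 0, "dz": 0, "yaw": 0}, {"dx": 0.008, "dy": 0, "dz": 0, "yaw": 0}])

```text
time: 22.4
position: [0.5515, -0.0396, 0.0588]
ee_rot: [0.677, 0.736, 0.003, -0.002]
ft_force: [1.1, -8.5, -3.5]
gripper_width: 0.0002
```

step_arm(commands=[{"dx": 0.001, "dy": 0, "dz": 0, "yaw": 0}, {"dx": 0.002, "dy": 0, "dz": 0, "yaw": 0}, {"dx": 0.003, "dy": 0, "dz": 0, "yaw": 0}, {"dx": 0.004, "dy": 0, "dz": 0, "yaw": 0}, {"dx": 0.005, "dy": 0, "dz": 0, "yaw": 0}, {"dx": 0.006, "dy": 0, "dz": 0, "yaw": 0}, {"dx": 0.007, "dy": 0, "dz": 0, "yaw": 0}, {"dx": 0.008, "dy": 0, "dz": 0, "yaw": 0}, {"dx": 0.009, "dy": 0, "dz": 0, "yaw": 0}, {"dx": 0.01, "dy": 0, "dz": 0, "yaw": 0}])

```text
time: 23.65
position: [0.5508, -0.0312, 0.0588]
ee_rot: [0.677, 0.736, 0.002, -0.001]
ft_force: [0.6, -8.0, -3.5]
gripper_width: 0.0003
```

step_arm(commands=[{"dx": 0.001, "dy": 0, "dz": 0, "yaw": 0}, {"dx": 0.002, "dy": 0, "dz": 0, "yaw": 0}, {"dx": 0.003, "dy": 0, "dz": 0, "yaw": 0}, {"dx": 0.004, "dy": 0, "dz": 0, "yaw": 0}, {"dx": 0.005, "dy": 0, "dz": 0, "yaw": 0}, {"dx": 0.006, "dy": 0, "dz": 0, "yaw": 0}, {"dx": 0.007, "dy": 0, "dz": 0, "yaw": 0}, {"dx": 0.008, "dy": 0, "dz": 0, "yaw": 0}, {"dx": 0.009, "dy": 0, "dz": 0, "yaw": 0}, {"dx": 0.01, "dy": 0, "dz": 0, "yaw": 0}])

```text
time: 24.9
position: [0.5501, -0.0222, 0.0588]
ee_rot: [0.677, 0.736, 0.002, 0.0]
ft_force: [0.5, -7.0, -1.7]
gripper_width: 0.0005
```

step_arm(commands=[{"dx": 0.001, "dy": 0, "dz": 0, "yaw": 0}, {"dx": 0.002, "dy": 0, "dz": 0, "yaw": 0}, {"dx": 0.003, "dy": 0, "dz": 0, "yaw": 0}, {"dx": 0.004, "dy": 0, "dz": 0, "yaw": 0}, {"dx": 0.005, "dy": 0, "dz": 0, "yaw": 0}, {"dx": 0.006, "dy": 0, "dz": 0, "yaw": 0}, {"dx": 0.007, "dy": 0, "dz": 0, "yaw": 0}, {"dx": 0.008, "dy": 0, "dz": 0, "yaw": 0}, {"dx": 0.009, "dy": 0, "dz": 0, "yaw": 0}, {"dx": 0.01, "dy": 0, "dz": 0, "yaw": 0}])

```text
time: 26.15
position: [0.5492, -0.0124, 0.0588]
ee_rot: [0.677, 0.736, 0.002, 0.0]
ft_force: [1.1, -5.6, -2.1]
gripper_width: 0.0002
```

step_arm(commands=[{"dx": 0.001, "dy": 0, "dz": 0, "yaw": 0}, {"dx": 0.002, "dy": 0, "dz": 0, "yaw": 0}, {"dx": 0.003, "dy": 0, "dz": 0, "yaw": 0}, {"dx": 0.004, "dy": 0, "dz": 0, "yaw": 0}, {"dx": 0.005, "dy": 0, "dz": 0, "yaw": 0}, {"dx": 0.006, "dy": 0, "dz": 0, "yaw": 0}, {"dx": 0.007, "dy": 0, "dz": 0, "yaw": 0}, {"dx": 0.008, "dy": 0, "dz": 0, "yaw": 0}, {"dx": 0.009, "dy": 0, "dz": 0, "yaw": 0}, {"dx": 0.01, "dy": 0, "dz": 0, "yaw": 0}])

```text
time: 27.4
position: [0.5483, -0.0023, 0.0588]
ee_rot: [0.677, 0.736, 0.002, 0.0]
ft_force: [-0.3, -0.6, -0.5]
gripper_width: 0.0005
```

```bash
python3 -c "
from h import *
st()"
```

```text
t 27.4 pos [ 0.5483 -0.0023  0.0588] s -33.4 x 0.5 Fu -0.57 F [-0.29 -0.6  -0.51] w 0.0005
yawerr -0.0008
```

step_arm(commands=[{"dx": 0.002, "dy": 0, "dz": 0, "yaw": 0}, {"dx": 0.0045, "dy": 0, "dz": 0, "yaw": 0}, {"dx": 0.007, "dy": 0, "dz": 0, "yaw": 0}, {"dx": 0.0095, "dy": 0, "dz": 0, "yaw": 0}, {"dx": 0.012, "dy": 0, "dz": 0, "yaw": 0}, {"dx": 0.0145, "dy": 0, "dz": 0, "yaw": 0}, {"dx": 0.017, "dy": 0, "dz": 0, "yaw": 0}, {"dx": 0.0195, "dy": 0, "dz": 0, "yaw": 0}, {"dx": 0.022, "dy": 0, "dz": 0, "yaw": 0}, {"dx": 0.0245, "dy": 0, "dz": 0, "yaw": 0}])

```text
time: 28.65
position: [0.5462, 0.0223, 0.0589]
ee_rot: [0.677, 0.736, 0.001, 0.0]
ft_force: [-0.2, -2.6, 0.1]
gripper_width: 0.0009
```

step_arm(commands=[{"dx": 0.0025, "dy": 0, "dz": 0, "yaw": 0}, {"dx": 0.005, "dy": 0, "dz": 0, "yaw": 0}, {"dx": 0.0075, "dy": 0, "dz": 0, "yaw": 0}, {"dx": 0.01, "dy": 0, "dz": 0, "yaw": 0}, {"dx": 0.0125, "dy": 0, "dz": 0, "yaw": 0}, {"dx": 0.015, "dy": 0, "dz": 0, "yaw": 0}, {"dx": 0.0175, "dy": 0, "dz": 0, "yaw": 0}, {"dx": 0.02, "dy": 0, "dz": 0, "yaw": 0}, {"dx": 0.0225, "dy": 0, "dz": 0, "yaw": 0}, {"dx": 0.025, "dy": 0, "dz": 0, "yaw": 0}])

```text
time: 29.9
position: [0.5441, 0.0474, 0.0589]
ee_rot: [0.677, 0.736, 0.001, 0.0]
ft_force: [0.6, -1.3, -0.2]
gripper_width: 0.0007
```

step_arm(commands=[{"dx": 0.0025, "dy": 0, "dz": 0, "yaw": 0}, {"dx": 0.005, "dy": 0, "dz": 0, "yaw": 0}, {"dx": 0.0075, "dy": 0, "dz": 0, "yaw": 0}, {"dx": 0.01, "dy": 0, "dz": 0, "yaw": 0}, {"dx": 0.0125, "dy": 0, "dz": 0, "yaw": 0}, {"dx": 0.015, "dy": 0, "dz": 0, "yaw": 0}, {"dx": 0.0175, "dy": 0, "dz": 0, "yaw": 0}, {"dx": 0.02, "dy": 0, "dz": 0, "yaw": 0}, {"dx": 0.0225, "dy": 0, "dz": 0, "yaw": 0}, {"dx": 0.025, "dy": 0, "dz": 0, "yaw": 0}])

```text
time: 31.15
position: [0.5419, 0.0725, 0.0589]
ee_rot: [0.677, 0.736, 0.001, 0.0]
ft_force: [0.1, -1.7, -1.8]
gripper_width: 0.0003
```

step_arm(commands=[{"dx": 0.0025, "dy": 0, "dz": 0, "yaw": 0}, {"dx": 0.005, "dy": 0, "dz": 0, "yaw": 0}, {"dx": 0.0075, "dy": 0, "dz": 0, "yaw": 0}, {"dx": 0.01, "dy": 0, "dz": 0, "yaw": 0}, {"dx": 0.0125, "dy": 0, "dz": 0, "yaw": 0}, {"dx": 0.015, "dy": 0, "dz": 0, "yaw": 0}, {"dx": 0.0175, "dy": 0, "dz": 0, "yaw": 0}, {"dx": 0.02, "dy": 0, "dz": 0, "yaw": 0}, {"dx": 0.0225, "dy": 0, "dz": 0, "yaw": 0}, {"dx": 0.025, "dy": 0, "dz": 0, "yaw": 0}])

```text
time: 32.4
position: [0.5398, 0.0975, 0.059]
ee_rot: [0.677, 0.736, 0.001, 0.0]
ft_force: [-0.4, -1.6, -0.8]
gripper_width: 0.0003
```

```bash
python3 -c "
from h import *
st()"
```

```text
t 32.4 pos [0.5398 0.0975 0.059 ] s 66.7 x 0.5 Fu -1.61 F [-0.35 -1.65 -0.8 ] w 0.0003
yawerr -0.0008
```

step_arm(commands=[{"dx": 0.0025, "dy": 0, "dz": 0, "yaw": 0}, {"dx": 0.005, "dy": 0, "dz": 0, "yaw": 0}, {"dx": 0.0075, "dy": 0, "dz": 0, "yaw": 0}, {"dx": 0.01, "dy": 0, "dz": 0, "yaw": 0}, {"dx": 0.0125, "dy": 0, "dz": 0, "yaw": 0}, {"dx": 0.015, "dy": 0, "dz": 0, "yaw": 0}, {"dx": 0.0175, "dy": 0, "dz": 0, "yaw": 0}, {"dx": 0.02, "dy": 0, "dz": 0, "yaw": 0}, {"dx": 0.0225, "dy": 0, "dz": 0, "yaw": 0}, {"dx": 0.025, "dy": 0, "dz": 0, "yaw": 0}])

```text
time: 33.65
position: [0.5377, 0.1226, 0.059]
ee_rot: [0.677, 0.736, 0.001, 0.0]
ft_force: [0.5, -1.2, -1.3]
gripper_width: 0.0009
```

step_arm(commands=[{"dx": 0.0025, "dy": 0, "dz": 0, "yaw": 0}, {"dx": 0.005, "dy": 0, "dz": 0, "yaw": 0}, {"dx": 0.0075, "dy": 0, "dz": 0, "yaw": 0}, {"dx": 0.01, "dy": 0, "dz": 0, "yaw": 0}, {"dx": 0.0125, "dy": 0, "dz": 0, "yaw": 0}, {"dx": 0.015, "dy": 0, "dz": 0, "yaw": 0}, {"dx": 0.0175, "dy": 0, "dz": 0, "yaw": 0}, {"dx": 0.02, "dy": 0, "dz": 0, "yaw": 0}, {"dx": 0.0225, "dy": 0, "dz": 0, "yaw": 0}, {"dx": 0.025, "dy": 0, "dz": 0, "yaw": 0}])

```text
time: 34.9
position: [0.5356, 0.1477, 0.0591]
ee_rot: [0.677, 0.736, 0.001, 0.0]
ft_force: [0.2, -2.4, -1.3]
gripper_width: 0.0002
```

step_arm(commands=[{"dx": 0.0015, "dy": 0, "dz": 0, "yaw": 0}, {"dx": 0.003, "dy": 0, "dz": 0, "yaw": 0}, {"dx": 0.0045, "dy": 0, "dz": 0, "yaw": 0}, {"dx": 0.006, "dy": 0, "dz": 0, "yaw": 0}, {"dx": 0.0075, "dy": 0, "dz": 0, "yaw": 0}, {"dx": 0.009, "dy": 0, "dz": 0, "yaw": 0}, {"dx": 0.0105, "dy": 0, "dz": 0, "yaw": 0}, {"dx": 0.012, "dy": 0, "dz": 0, "yaw": 0}, {"dx": 0.0135, "dy": 0, "dz": 0, "yaw": 0}, {"dx": 0.015, "dy": 0, "dz": 0, "yaw": 0}])

```text
time: 36.15
position: [0.5343, 0.1627, 0.0591]
ee_rot: [0.677, 0.736, 0.001, 0.0]
ft_force: [-0.1, -2.0, -1.3]
gripper_width: 0.0002
```

```bash
python3 -c "
from h import *
st()"
```

```text
t 36.15 pos [0.5343 0.1627 0.0591] s 132.2 x 0.5 Fu -2.01 F [-0.06 -2.02 -1.3 ] w 0.0002
yawerr -0.0009
```

Contact with the bumper is expected about 3–4 mm further on.

step_arm(commands=[{"dx": 0.0009, "dy": 0, "dz": 0, "yaw": 0}, {"dx": 0.0018, "dy": 0, "dz": 0, "yaw": 0}, {"dx": 0.0027, "dy": 0, "dz": 0, "yaw": 0}, {"dx": 0.0036, "dy": 0, "dz": 0, "yaw": 0}, {"dx": 0.0045, "dy": 0, "dz": 0, "yaw": 0}, {"dx": 0.0052, "dy": 0, "dz": 0, "yaw": 0}, {"dx": 0.0058, "dy": 0, "dz": 0, "yaw": 0}, {"dx": 0.0062, "dy": 0, "dz": 0, "yaw": 0}, {"dx": 0.0062, "dy": 0, "dz": 0, "yaw": 0}, {"dx": 0.0062, "dy": 0, "dz": 0, "yaw": 0}])

```text
time: 37.4
position: [0.534, 0.1666, 0.0591]
ee_rot: [0.677, 0.736, -0.0, 0.001]
ft_force: [0.0, -12.5, 0.4]
gripper_width: 0.0005
```

```bash
python3 -c "
from h import *
st()"
```

```text
t 37.4 pos [0.534  0.1666 0.0591] s 136.0 x 0.5 Fu -12.47 F [  0.04 -12.52   0.39] w 0.0005
yawerr -0.0002
```

step_arm(commands=[{"dx": -0.002, "dy": 0, "dz": 0, "yaw": 0}, {"dx": -0.006, "dy": 0, "dz": 0, "yaw": 0}, {"dx": -0.012, "dy": 0, "dz": 0, "yaw": 0}, {"dx": -0.02, "dy": 0, "dz": 0, "yaw": 0}, {"dx": -0.027, "dy": 0, "dz": 0, "yaw": 0}, {"dx": -0.033, "dy": 0, "dz": 0, "yaw": 0}, {"dx": -0.038, "dy": 0, "dz": 0, "yaw": 0}, {"dx": -0.041, "dy": 0, "dz": 0, "yaw": 0}, {"dx": -0.043, "dy": 0, "dz": 0, "yaw": 0}, {"dx": -0.044, "dy": 0, "dz": 0, "yaw": 0}])

```text
time: 38.65
position: [0.5377, 0.1227, 0.0593]
ee_rot: [0.676, 0.736, -0.0, 0.001]
ft_force: [-0.1, -0.1, 0.2]
gripper_width: 0.0005
```

step_arm(commands=[{"dx": -0.0012, "dy": 0, "dz": 0, "yaw": 0}, {"dx": -0.0024, "dy": 0, "dz": 0, "yaw": 0}, {"dx": -0.0036, "dy": 0, "dz": 0, "yaw": 0}, {"dx": -0.0048, "dy": 0, "dz": 0, "yaw": 0}, {"dx": -0.006, "dy": 0, "dz": 0, "yaw": 0}, {"dx": -0.0075, "dy": 0, "dz": 0, "yaw": 0}, {"dx": -0.0095, "dy": 0, "dz": 0, "yaw": 0}, {"dx": -0.012, "dy": 0, "dz": 0, "yaw": 0}, {"dx": -0.0145, "dy": 0, "dz": 0, "yaw": 0}, {"dx": -0.017, "dy": 0, "dz": 0, "yaw": 0}])

```text
time: 39.9
position: [0.5391, 0.1056, 0.0592]
ee_rot: [0.676, 0.736, -0.0, 0.001]
ft_force: [0.5, 1.8, -0.7]
gripper_width: 0.0002
```

step_arm(commands=[{"dx": -0.0025, "dy": 0, "dz": 0, "yaw": 0}, {"dx": -0.005, "dy": 0, "dz": 0, "yaw": 0}, {"dx": -0.0075, "dy": 0, "dz": 0, "yaw": 0}, {"dx": -0.01, "dy": 0, "dz": 0, "yaw": 0}, {"dx": -0.0125, "dy": 0, "dz": 0, "yaw": 0}, {"dx": -0.015, "dy": 0, "dz": 0, "yaw": 0}, {"dx": -0.0175, "dy": 0, "dz": 0, "yaw": 0}, {"dx": -0.02, "dy": 0, "dz": 0, "yaw": 0}, {"dx": -0.0225, "dy": 0, "dz": 0, "yaw": 0}, {"dx": -0.025, "dy": 0, "dz": 0, "yaw": 0}])

```text
time: 41.15
position: [0.5412, 0.0805, 0.0593]
ee_rot: [0.677, 0.736, -0.0, 0.001]
ft_force: [0.8, 2.3, -1.2]
gripper_width: 0.0003
```

step_arm(commands=[{"dx": -0.0028, "dy": 0, "dz": 0, "yaw": 0}, {"dx": -0.0056, "dy": 0, "dz": 0, "yaw": 0}, {"dx": -0.0084, "dy": 0, "dz": 0, "yaw": 0}, {"dx": -0.0112, "dy": 0, "dz": 0, "yaw": 0}, {"dx": -0.014, "dy": 0, "dz": 0, "yaw": 0}, {"dx": -0.0168, "dy": 0, "dz": 0, "yaw": 0}, {"dx": -0.0196, "dy": 0, "dz": 0, "yaw": 0}, {"dx": -0.0224, "dy": 0, "dz": 0, "yaw": 0}, {"dx": -0.0252, "dy": 0, "dz": 0, "yaw": 0}, {"dx": -0.028, "dy": 0, "dz": 0, "yaw": 0}])

```text
time: 42.4
position: [0.5436, 0.0524, 0.0593]
ee_rot: [0.677, 0.736, -0.0, 0.001]
ft_force: [0.9, 2.3, -0.4]
gripper_width: 0.0006
```

```bash
python3 -c "
from h import *
st()"
```

```text
t 42.4 pos [0.5436 0.0524 0.0593] s 21.4 x 0.4 Fu 2.17 F [ 0.91  2.25 -0.44] w 0.0006
yawerr -0.0003
```

step_arm(commands=[{"dx": -0.003, "dy": 0, "dz": 0, "yaw": 0}, {"dx": -0.006, "dy": 0, "dz": 0, "yaw": 0}, {"dx": -0.009, "dy": 0, "dz": 0, "yaw": 0}, {"dx": -0.012, "dy": 0, "dz": 0, "yaw": 0}, {"dx": -0.015, "dy": 0, "dz": 0, "yaw": 0}, {"dx": -0.018, "dy": 0, "dz": 0, "yaw": 0}, {"dx": -0.021, "dy": 0, "dz": 0, "yaw": 0}, {"dx": -0.024, "dy": 0, "dz": 0, "yaw": 0}, {"dx": -0.027, "dy": 0, "dz": 0, "yaw": 0}, {"dx": -0.03, "dy": 0, "dz": 0, "yaw": 0}])

```text
time: 43.65
position: [0.5461, 0.0223, 0.0594]
ee_rot: [0.676, 0.736, -0.0, 0.001]
ft_force: [0.3, 1.7, -0.8]
gripper_width: 0.0006
```

step_arm(commands=[{"dx": -0.003, "dy": 0, "dz": 0, "yaw": 0}, {"dx": -0.006, "dy": 0, "dz": 0, "yaw": 0}, {"dx": -0.009, "dy": 0, "dz": 0, "yaw": 0}, {"dx": -0.012, "dy": 0, "dz": 0, "yaw": 0}, {"dx": -0.015, "dy": 0, "dz": 0, "yaw": 0}, {"dx": -0.018, "dy": 0, "dz": 0, "yaw": 0}, {"dx": -0.021, "dy": 0, "dz": 0, "yaw": 0}, {"dx": -0.024, "dy": 0, "dz": 0, "yaw": 0}, {"dx": -0.027, "dy": 0, "dz": 0, "yaw": 0}, {"dx": -0.03, "dy": 0, "dz": 0, "yaw": 0}])

```text
time: 44.9
position: [0.5486, -0.0078, 0.0595]
ee_rot: [0.676, 0.736, -0.0, 0.001]
ft_force: [0.3, 1.5, -1.4]
gripper_width: 0.0005
```

step_arm(commands=[{"dx": -0.0035, "dy": 0, "dz": 0, "yaw": 0}, {"dx": -0.007, "dy": 0, "dz": 0, "yaw": 0}, {"dx": -0.0105, "dy": 0, "dz": 0, "yaw": 0}, {"dx": -0.0135, "dy": 0, "dz": 0, "yaw": 0}, {"dx": -0.0165, "dy": 0, "dz": 0, "yaw": 0}, {"dx": -0.0195, "dy": 0, "dz": 0, "yaw": 0}, {"dx": -0.0225, "dy": 0, "dz": 0, "yaw": 0}, {"dx": -0.025, "dy": 0, "dz": 0, "yaw": 0}, {"dx": -0.0275, "dy": 0, "dz": 0, "yaw": 0}, {"dx": -0.0295, "dy": 0, "dz": 0, "yaw": 0}])

```text
time: 46.15
position: [0.5511, -0.0373, 0.0595]
ee_rot: [0.677, 0.736, -0.0, 0.001]
ft_force: [0.0, 1.4, -0.2]
gripper_width: 0.0003
```

```bash
python3 -c "
from h import *
st()"
```

```text
t 46.15 pos [ 0.5511 -0.0373  0.0595] s -68.6 x 0.3 Fu 1.42 F [ 0.03  1.43 -0.2 ] w 0.0003
yawerr -0.0002
```

step_arm(commands=[{"dx": -0.0008, "dy": 0, "dz": 0, "yaw": 0}, {"dx": -0.0016, "dy": 0, "dz": 0, "yaw": 0}, {"dx": -0.0024, "dy": 0, "dz": 0, "yaw": 0}, {"dx": -0.0032, "dy": 0, "dz": 0, "yaw": 0}, {"dx": -0.004, "dy": 0, "dz": 0, "yaw": 0}, {"dx": -0.0048, "dy": 0, "dz": 0, "yaw": 0}, {"dx": -0.0056, "dy": 0, "dz": 0, "yaw": 0}, {"dx": -0.0064, "dy": 0, "dz": 0, "yaw": 0}, {"dx": -0.0072, "dy": 0, "dz": 0, "yaw": 0}, {"dx": -0.008, "dy": 0, "dz": 0, "yaw": 0}])

```text
time: 47.4
position: [0.5518, -0.0453, 0.0595]
ee_rot: [0.677, 0.736, -0.0, 0.001]
ft_force: [0.5, 1.9, -1.6]
gripper_width: 0.0007
```

step_arm(commands=[{"dx": -0.0005, "dy": 0, "dz": 0, "yaw": 0}, {"dx": -0.001, "dy": 0, "dz": 0, "yaw": 0}, {"dx": -0.0015, "dy": 0, "dz": 0, "yaw": 0}, {"dx": -0.002, "dy": 0, "dz": 0, "yaw": 0}, {"dx": -0.0025, "dy": 0, "dz": 0, "yaw": 0}, {"dx": -0.003, "dy": 0, "dz": 0, "yaw": 0}, {"dx": -0.0035, "dy": 0, "dz": 0, "yaw": 0}, {"dx": -0.004, "dy": 0, "dz": 0, "yaw": 0}, {"dx": -0.0045, "dy": 0, "dz": 0, "yaw": 0}, {"dx": -0.005, "dy": 0, "dz": 0, "yaw": 0}])

```text
time: 48.65
position: [0.5522, -0.0503, 0.0595]
ee_rot: [0.677, 0.736, -0.0, 0.001]
ft_force: [-1.1, 3.1, -0.4]
gripper_width: -0.0001
```

```bash
python3 -c "
from h import *
st()"
```

```text
t 48.65 pos [ 0.5522 -0.0503  0.0595] s -81.6 x 0.2 Fu 3.18 F [-1.12  3.09 -0.38] w -0.0001
yawerr -0.0003
```

step_arm(commands=[{"dx": -0.0008, "dy": 0, "dz": 0, "yaw": 0}, {"dx": -0.0016, "dy": 0, "dz": 0, "yaw": 0}, {"dx": -0.0024, "dy": 0, "dz": 0, "yaw": 0}, {"dx": -0.0032, "dy": 0, "dz": 0, "yaw": 0}, {"dx": -0.0044, "dy": 0, "dz": 0, "yaw": 0}, {"dx": -0.0056, "dy": 0, "dz": 0, "yaw": 0}, {"dx": -0.0068, "dy": 0, "dz": 0, "yaw": 0}, {"dx": -0.008, "dy": 0, "dz": 0, "yaw": 0}, {"dx": -0.0092, "dy": 0, "dz": 0, "yaw": 0}, {"dx": -0.0104, "dy": 0, "dz": 0, "yaw": 0}])

```text
time: 49.9
position: [0.5529, -0.0589, 0.0596]
ee_rot: [0.677, 0.736, 0.001, -0.0]
ft_force: [-0.5, 10.1, 1.5]
gripper_width: 0.0001
```

```bash
python3 -c "
from h import *
st()"
```

```text
t 49.9 pos [ 0.5529 -0.0589  0.0596] s -90.2 x 0.3 Fu 10.09 F [-0.54 10.08  1.5 ] w 0.0001
yawerr -0.0006
```

step_arm(commands=[{"dx": -0.0015, "dy": 0, "dz": 0, "yaw": 0}, {"dx": -0.003, "dy": 0, "dz": 0, "yaw": 0}, {"dx": -0.0044, "dy": 0, "dz": 0, "yaw": 0}, {"dx": -0.0058, "dy": 0, "dz": 0, "yaw": 0}, {"dx": -0.0072, "dy": 0, "dz": 0, "yaw": 0}, {"dx": -0.0086, "dy": 0, "dz": 0, "yaw": 0}, {"dx": -0.01, "dy": 0, "dz": 0, "yaw": 0}, {"dx": -0.011, "dy": 0, "dz": 0, "yaw": 0}, {"dx": -0.012, "dy": 0, "dz": 0, "yaw": 0}, {"dx": -0.0125, "dy": 0, "dz": 0, "yaw": 0}])

```text
time: 51.15
position: [0.5538, -0.07, 0.0596]
ee_rot: [0.677, 0.736, 0.001, -0.001]
ft_force: [-0.6, 7.4, 1.6]
gripper_width: 0.0007
```

```bash
python3 -c "
from h import *
st()"
```

```text
t 51.15 pos [ 0.5538 -0.07    0.0596] s -101.4 x 0.2 Fu 7.45 F [-0.63  7.43  1.58] w 0.0007
yawerr -0.0008
```

The push has eased to 7.4 N at the expected place, so the carriage is over the middle. I'll back off the plate and lift out.

step_arm(commands=[{"dx": 0.003, "dy": 0, "dz": 0, "yaw": 0}, {"dx": 0.008, "dy": 0, "dz": 0, "yaw": 0}, {"dx": 0.014, "dy": 0, "dz": 0, "yaw": 0}, {"dx": 0.019, "dy": 0, "dz": 0, "yaw": 0}, {"dx": 0.022, "dy": 0, "dz": 0, "yaw": 0}, {"dx": 0.022, "dy": 0, "dz": 0, "yaw": 0}, {"dx": 0.022, "dy": 0, "dz": -0.01, "yaw": 0}, {"dx": 0.022, "dy": 0, "dz": -0.025, "yaw": 0}, {"dx": 0.022, "dy": 0, "dz": -0.045, "yaw": 0}, {"dx": 0.022, "dy": 0, "dz": -0.065, "yaw": 0}])

```text
time: 52.4
position: [0.5524, -0.0486, 0.1266]
ee_rot: [0.677, 0.736, 0.002, -0.0]
ft_force: [-0.0, -0.0, -0.2]
gripper_width: 0.0007
```

step_arm(commands=[{"dx": 0, "dy": 0, "dz": -0.02, "yaw": 0}, {"dx": 0, "dy": 0, "dz": -0.04, "yaw": 0}, {"dx": 0, "dy": 0, "dz": -0.06, "yaw": 0}, {"dx": 0, "dy": -0.02, "dz": -0.08, "yaw": 0}, {"dx": 0, "dy": -0.05, "dz": -0.1, "yaw": 0}, {"dx": 0, "dy": -0.08, "dz": -0.12, "yaw": 0}, {"dx": 0, "dy": -0.1, "dz": -0.13, "yaw": 0}, {"dx": 0, "dy": -0.11, "dz": -0.13, "yaw": 0}, {"dx": 0, "dy": -0.11, "dz": -0.13, "yaw": 0}, {"dx": 0, "dy": -0.11, "dz": -0.13, "yaw": 0}])

```text
time: 53.65
position: [0.4427, -0.0582, 0.2559]
ee_rot: [0.677, 0.736, 0.002, -0.001]
ft_force: [1.4, -0.9, 0.4]
gripper_width: 0.0004
```

```bash
python3 -c "
from h import *
st()
a=robot.snapshot('scene');b=robot.snapshot('top')
cv2.imwrite('pics/s2.png',a[:,:,::-1]);cv2.imwrite('pics/t2.png',b[:,:,::-1])
for n in ('scene','top'):
  for l,z in (('carriage',0),('yoke',.066),('coupons',0),('marker',0),('chip_hammer',0)):
    r=robot.mark_of(l,n)
    for a in r[:1]:
      P=unproj(n,(a['point'][0]*560,a['point'][1]*420),z); print(n,l,round(a['p'],2),P[:2].round(4),'s',round(float((P-C-[0,0,z])@u)*1e3,1))
"
```

```text
t 53.65 pos [ 0.4427 -0.0582  0.2559] s -80.2 x -109.5 Fu -1.03 F [ 1.44 -0.91  0.36] w 0.0004
yawerr -0.0009
scene carriage 0.79 [ 0.5449 -0.0474] s -78.1
scene yoke 0.85 [ 0.5541 -0.0435] s -75.0
scene coupons 0.69 [0.679  0.1048] s 62.1
scene marker 0.77 [0.4457 0.1019] s 79.1
scene chip_hammer 0.75 [ 0.7198 -0.1151] s -160.4
top coupons 0.68 [0.671  0.1003] s 58.3
top marker 0.77 [0.435  0.1013] s 79.4
top chip_hammer 0.86 [ 0.7141 -0.1175] s -162.3
```

View pics/s2.png

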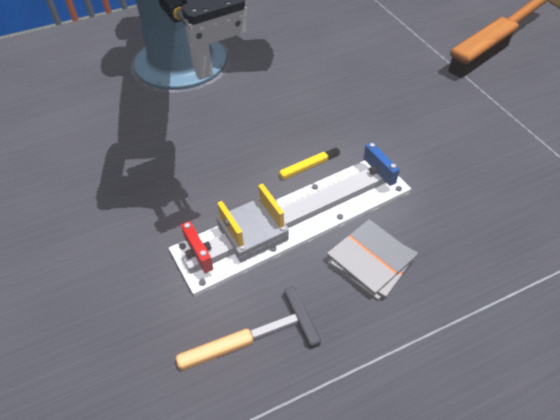

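The picture shows the carriage at about (252,222) near the red stop and the hand clear at the top left. Marker, coupons and hammer are where they started. Vision puts the carriage at −75 to −78 mm, which agrees with the force result.

```bash
python3 -c "
from workcell import robot
print(robot.sign_off())"
```

```text
the job is handed in; nothing more can be done
None
```

The job is handed in at about 54 s of the 72 s allowed. The carriage was left over the tight spot and the hand is clear above the slide. No verdict was reported, so the result below rests on my own readings.

- **Strokes:** with closed fingers I pushed the carriage to the red bumper (9.4 N at the end, about 1.9 mm of rubber squeeze). Then I pushed it to the blue bumper (12.5 N, about 2.6 mm). The highest force I read was 12.5 N, but I only got one reading at the end of each 1.25 s move, so brief peaks in between were not seen.
- **Tight spot:** it is on the red side, with its middle about 78 mm from the rail's middle. The two stroke directions disagreed by a few millimetres, giving 73–78 mm going toward blue and 79–81 mm going toward red. Both fall well inside the 12 mm tolerance.
- **Final position:** I stopped at a push of 7.4 N, close to the 7 N expected at the middle. After lifting out, the scene camera put the carriage at 75–78 mm, while the top camera no longer detected it. I had no way to check the 11.5 N bearing force directly.
- **Things around the slide:** by camera, the marker and hammer are within 5 mm of where they started. The top camera puts the coupons 8 mm off and the scene camera 5 mm. The two shifts point in opposite directions and the fingers never went near the coupons, so I take them as camera error.

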